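# Clamp the filter beaker onto its soil-water filter stand

### The job

Close the hinged clamp ring around the two flanges of the soil filter: swing its open half in by the blue post until you feel it come up against the orange rubber buffer, then swing the red-handled latch so its hook wedges behind the steel pin and holds the ring firmly closed under tension. Buffers differ in thickness, so go by feel: snug it up gently without crushing the rubber. Keep the beaker in place, leave the soil jar and the two vials where they stand, and let go at the end.

Things in the scene. Friction and masses are not known exactly. Their poses are not given: they have to be found in the camera images.
- stand: Fixed filter stand, about 0.15 m square white foot with a glass receiver, lower white flange and the fixed half of an steel clamp ring. Origin on the vertical ring axis, at table height. z up; the fixed half lies on the +x side, the swinging half on the -x side, the ring's hinge at +y, the lugs and latch at -y. Ring: outer radius 46 mm, 52 to 88 mm above the table.
- ring_hinge (a point): Vertical hinge axis of the swinging half ring, at stand (0, 62) mm, 80 mm above the table.
- ring (a joint): Angle of the swinging half ring (rad), larger is more open (clockwise from above opens, out to the stand's -x side; anticlockwise closes). Its lug first touches the rubber buffer somewhere between 0 and 0.037, as the buffer is 0 to 5 mm thicker than the thinnest. Slight friction, about 1.5 N at the blue post; it stays where left, but a squeezed buffer shoves it back a little.
- ring_post: Upright round blue plastic post on the swinging half, 14 mm across; origin on its axis 108 mm above the table; the post stands free from 88 to 145 mm above the table. At ring angle 0 it is at stand (-62, -30) mm, 111 mm from the hinge axis.
- ring_lug: Steel lug at the free end of the swinging half, 22 x 76 x 18 mm, origin at its centre, 69 mm above the table. It squeezes the orange rubber buffer between the two lugs, 75 mm to the -y side of the ring axis; springy, about 12 N per mm. The squeeze must end above 5 N and never exceed 30 N.
- catch_pin: Upright steel pin on the lug, 12 mm across, top 100 mm above the table; origin on its axis at 87 mm. Ring angle 0 puts it 75 mm from the latch pivot, straight to the stand's -x side of it.
- latch_pivot (a point): Vertical pivot axis of the latch on the fixed lug, at stand (55, -108) mm, 87 mm above the table.
- latch (a joint): Angle of the latch lever (rad), larger is more open; closing turns it clockwise seen from above. It stays where left, also under load. The load at the red post, square to the lever, is 1 N when free, about 4 N when just tight enough, about 14 N when too tight; 7 to 10 N is right (a tight pinch on the post adds up to 3 N of friction to it).
- hook: The latch lever's curved wedge hook, dark steel, 81 to 93 mm above the table; origin on the pivot axis. It meets the pin at a latch angle of about 0.18 + 10 x ring angle (0.2 to 0.5), and every further 0.1 rad draws the pin in by 1.7 mm. Below 0.9 its tip may stand in the way of the pin while the ring is open.
- latch_post: Upright round red plastic post at the end of the latch lever, 14 mm across; origin on its axis 118 mm above the table, the post stands free from 93 to 145 mm above the table, 130 mm from the pivot axis. At latch angle q it lies, seen from the pivot, 0.30 + q rad anticlockwise from the stand's -x direction.
- beaker: Loose clear filter beaker, 52 mm tube, 62 mm tall, on a white flange 72 mm across and 8 mm thick that stands on the lower flange with up to 4 mm of sideways play in the ring; origin under its centre, 70 mm above the table. Its top is 132 mm above the table.
- flange_seat (a point): Centre of the lower flange's top face, on the ring axis, 70 mm above the table.
- soil_jar: Bystander: closed jar of soil and water, 72 mm across, 112 mm tall, origin under its centre.
- orange_vial: Bystander: sample vial with an orange cap, 28 mm across, 60 mm tall, origin under its centre.
- blue_vial: Bystander: sample vial with a blue cap, 28 mm across, 60 mm tall, origin under its centre.
Not all that is in view belongs to the job. Of the things like the beaker, leave any that is green; of the rest the larger one is meant.

How it is judged:
On the way, in this order (a step that is already met when the one before it is completed fails the run):
1. the half ring is swung shut around both flanges, up to its buffer (value of joint ring below 0.05 rad), for 0.2 s.
2. the latch's hook is wedged behind the pin and draws the ring tight on the buffer (value of joint ring below 0.05 rad and value of joint latch below 0.6 rad and contact force between ring_lug and anything else above 5 N), for 0.2 s.
At the end, for the whole second after the job is handed in: The ring is closed (below 0.05 rad) and the latch hooked (below 0.6 rad) and left wedged, with more than 5 N of squeeze on the rubber buffer; the beaker stands still and upright on the lower flange within 6 mm of the ring axis (all of step 2 and horizontal distance between beaker and flange_seat below 0.006 m and z of beaker in the frame of flange_seat below 0.003 m and angle between beaker's own z axis and vertical below 0.06 rad and linear speed of beaker below 0.02 m/s); the robot touches nothing.
It fails at once if the rubber buffer is crushed (over 30 N on the ring's lug) (contact force between ring_lug and anything else above 30 N).
It fails at once if the beaker is lifted or tipped (z of beaker in the frame of flange_seat above 0.01 m or angle between beaker's own z axis and vertical above 0.2 rad).
It fails at once if the soil jar or a vial is pushed more than 20 mm (distance of any of soil_jar, orange_vial, blue_vial from where it was at the start of the episode above 0.02 m).
It also fails if it takes over 64 s, if anything falls off the work surface, if the arm or the gripper's body presses on something with over 40 N, if the wrist force passes 120 N, or if a joint passes its speed limit or range.

### The arm

A 7-joint arm with a two-finger parallel gripper is mounted at the origin on the work surface. World frame = base frame: x ahead of the robot, y to its left, z up, the work surface at z = 0. Lengths are in m, angles in rad, forces in N, time in s.
With the tool pointing down it reaches from about 0.4 to 0.85 m from the base axis. Payload 4.5 kg.
Tool frame: the origin (TCP) lies on the centre line of the jaws, within the pads' length; the fingertips stand ahead of it and the grasp point (between the pads) lies 6 mm ahead of it (r.tcp_to_tips is the x of the fingertips in the tool frame, in m); x points along the fingers, y is the direction in which the jaws open and shut, and the axes are right-handed (so a half turn about x gives the same grasp; the last joint's range is limited). The gripper opens to 88 mm and grips with 3 to 60 N. Pads are 18 mm wide; open, the fingers measure 123 mm over their backs; the gripper's body (75 mm by 187 mm) begins 45 mm behind the grasp point.
Start: joints at [1.247, 0.689, -0.195, 1.565, 0.157, 0.902, -0.215], TCP at [0.219, -0.585, 0.264] pointing down, gripper open.
Joint ranges: [-3.01, 3.01], [-0.46, 2.08], [-1.47, 1.51], [0.13, 2.56], [-1, 4.14], [0.04, 2.09], [-2.66, 2.66]. Speed limits (rad/s): [2.57, 2.57, 3.14, 3.14, 3.14, 3.14, 3.14].

### API

Orientations are given as a unit quaternion [x, y, z, w].
In Python, from plant import r gives the robot as it stands.
- The arm moves only by the tool play_rows, never from a script. Its argument "targets" is a list of rows, each a list of 3 entries, a list of its own where there are three numbers: the turn, a rotation vector about the world's x, y, z in rad, then the shift along the world's x, y, z in units of 40 mm (1.0 is 40 mm), then the closure in counts, from 0 (fully open) to 255 (shut). A call has 1 to 5 rows; each row shifts and turns the commanded pose from where the row before left it; what a row does not reach is not made up. A row lasts 1/10 s, in which the tool goes at most 50 mm and 8.59 degrees, less where a joint would pass 70% of its speed; a pose out of reach is approached as far as the arm can. A call is refused whole if a number of a shift passes 1 or a number of a turn 0.15, either way. A call with a gripper value outside its range is refused whole. The fingers move at their own pace and stop on an object; "newtons" is the grip in N (left out, the last holds). Time passes only in rows, so rows that do not move let the fingers close. It gives the time, the measured TCP pose, the force and the opening at its end, in the units of the state.
- r.get_state(): the state, without advancing time (a new reading comes with each control period).
- r.snapshot(name): name is "scene" or "top" or "wrist"; returns a dict with "color" (480x640x3 uint8, red, green, blue), "fx", "fy", "cx", "cy" (pixels), "dist" ([k1, k2, p1, p2, k3] as OpenCV has them; the pictures are not rectified), "cam_to_world" (4x4, takes a point from camera to world coordinates). Camera axes: x right, y up, looking along -z (the intrinsics and any distortion apply to the point x, -y, -z); pixel columns grow to the right and rows downward; lengths in m; the calibration is good to about 2 mm. A picture is of the moment at which its call begins. There is no depth.
- r.finish_job(): hands the job in, once; it reports no verdict.
The state is a dict: "clock": time; "q": joint angles; "qd": joint speeds; "joint_torque": joint torques, N m; "tool_pos": TCP position; "eef_rot": TCP orientation; "contact_force": force on the tool from outside, world axes, zero at the start; "moment": the same for the moment, N m; "opening": opening from 0.0 (shut) to 1.0 (fully open).
Only numpy, scipy, OpenCV 4.12 (cv2) and the standard library are available. Lean on these libraries where they do the work, as an engineer would, in place of code of your own. Each camera call takes 0.05 s, during which the arm holds its last target.

## Working session

There is one attempt and no reset: what is moved stays moved. The work goes in short steps, Python scripts to look and compute and a tool call to move; the robot and the scene stay as the last step left them, time stands still between calls to the robot, and variables do not carry over. Pictures are saved under pics/ and viewed, and the job is handed in when it is done.

Besides the shell and the picture viewer there is one more tool, called in YAML: its name, and indented under it one key for each argument. play_rows: Moves the arm, as the interface text tells. Its arguments: {"type":"object","properties":{"targets":{"type":"array","items":{"type":"array"}},"newtons":{"type":"number"}},"required":["targets"]}

```bash
ls; mkdir -p pics; cat > h.py <<'E'
import numpy as np,cv2,pickle
from plant import r
def snap(n,f):
    s=r.snapshot(n); pickle.dump(s,open(f'pics/{f}.pkl','wb')); cv2.imwrite(f'pics/{f}.png',s['color'][:,:,::-1]); return s
def load(f): return pickle.load(open(f'pics/{f}.pkl','rb'))
def K(s): return np.array([[s['fx'],0,s['cx']],[0,s['fy'],s['cy']],[0,0,1.]])
def pix2w(s,uv,z):
    p=cv2.undistortPoints(np.array([[uv]],float),K(s),np.array(s['dist'],float))[0,0]
    T=np.array(s['cam_to_world']); d=T[:3,:3]@np.array([p[0],-p[1],-1]); o=T[:3,3]
    return o+d*(z-o[2])/d[2]
def w2pix(s,P):
    T=np.linalg.inv(np.array(s['cam_to_world'])); c=(T[:3,:3]@np.atleast_2d(P).T).T+T[:3,3]
    c=c*[1,-1,-1]; return cv2.projectPoints(c.reshape(-1,1,3),np.zeros(3),np.zeros(3),K(s),np.array(s['dist'],float))[0][:,0]
def crop(f,u0,v0,u1,v1,k,o):
    im=cv2.imread(f'pics/{f}.png')[v0:v1,u0:u1]; cv2.imwrite(f'pics/{o}.png',cv2.resize(im,None,fx=k,fy=k,interpolation=cv2.INTER_CUBIC))
E
python3 - <<'E'
from h import *
for n in ['scene','top','wrist']:
    s=snap(n,n+'0'); print(n,s['cam_to_world'])
st=r.get_state(); print(st['clock'],st['tool_pos'],st['eef_rot'],st['contact_force'],r.tcp_to_tips)
E
```

```text
pics
scene [[-0.47304393 -0.67524607  0.56592595  1.05589738]
 [ 0.88103552 -0.36431293  0.30174907  0.34930426]
 [ 0.00241927  0.64134143  0.76725179  0.66532054]
 [ 0.          0.          0.          1.        ]]
top [[ 0.02888074  0.99387741 -0.10664703  0.50790484]
 [-0.99898903  0.03237591  0.03118835  0.15493364]
 [ 0.03445019  0.10563847  0.99380768  1.08210156]
 [ 0.          0.          0.          1.        ]]
wrist [[ 0.35071592  0.90293004  0.24842643  0.28250699]
 [-0.93648018  0.33865882  0.09118709 -0.56186295]
 [-0.00179624 -0.26462719  0.96434912  0.38388216]
 [ 0.          0.          0.          1.        ]]
0.15 [ 0.21869164 -0.58501438  0.26312681] [-0.69569151 -0.12631871  0.69594635 -0.12536183] [-0.12146163 -0.33604936 -0.11437829] 0.025
```

View pics/scene0.png

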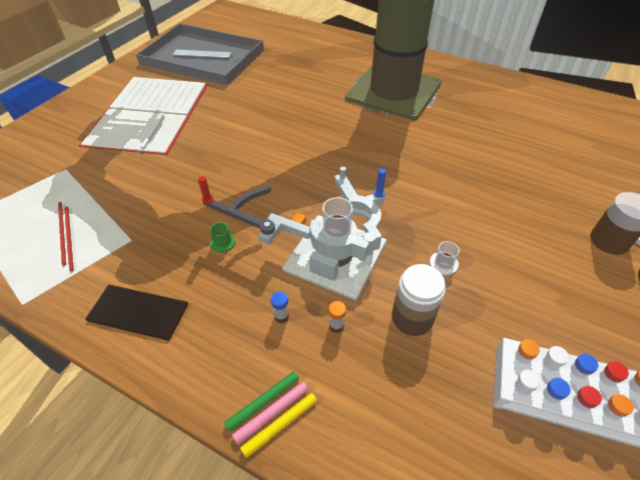

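View pics/top0.png

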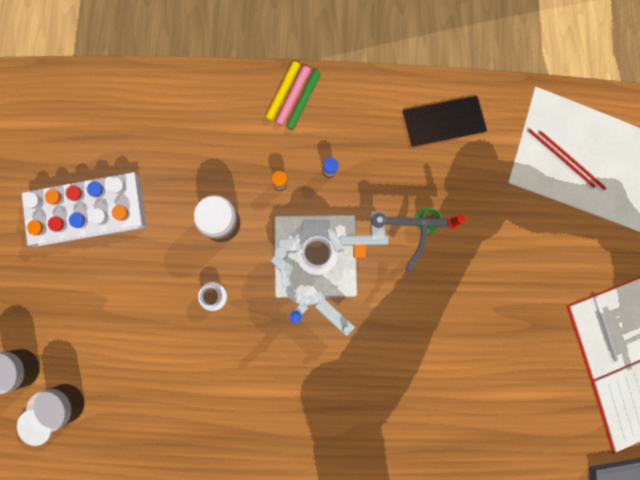

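```bash
python3 - <<'E'
from h import *
crop('top0',250,140,490,350,3.3,'c1'); crop('scene0',190,150,400,310,3.8,'c2')
E
```

```text
(no output)
```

View pics/c1.png

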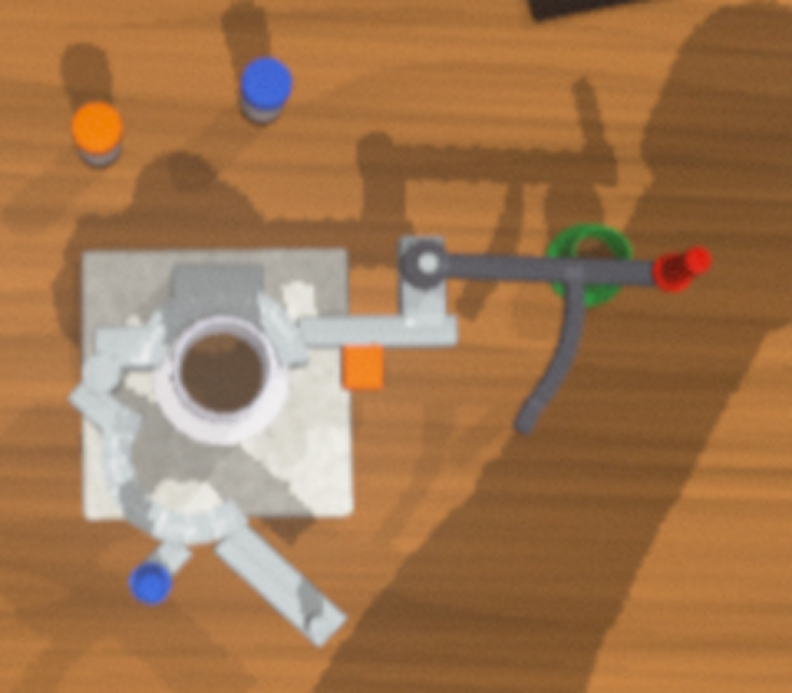

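View pics/c2.png

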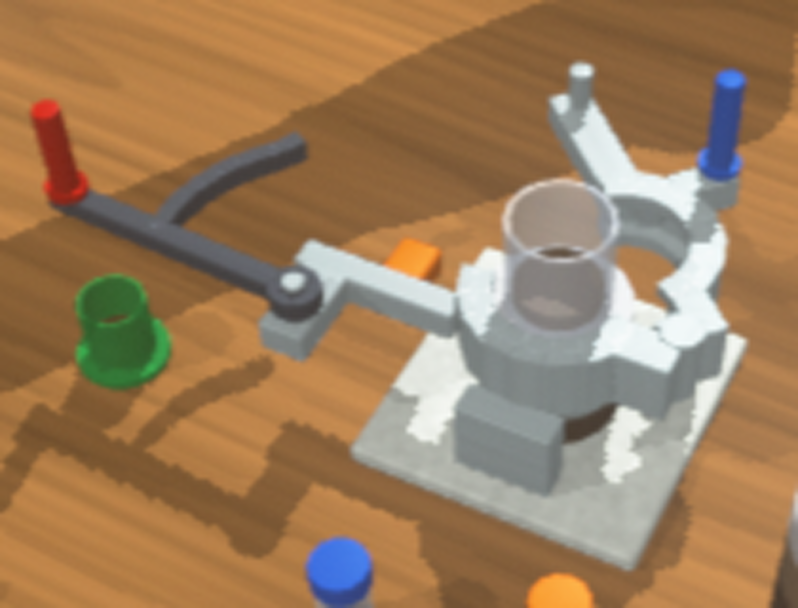

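```bash
cat > fit.py <<'E'
from h import *
from scipy.optimize import least_squares
def Rz(a): c,s=np.cos(a),np.sin(a); return np.array([[c,-s],[s,c]])
H=np.array([0,.062]);PV=np.array([.055,-.108])
def pts(p):
    x,y,th,q,l,hf,hp=p
    w=lambda xy,z: np.r_[Rz(th)@xy+[x,y],z]
    pin0=PV+[-.075,0]
    ring=lambda a: H+Rz(-q)@(np.array(a)-H)
    a=0.30+l
    d={'blue':w(ring([-.062,-.030]),.145),'pin':w(ring(pin0),.100),'piv':w(PV,hp),
     'red':w(PV+.13*(Rz(a)@[-1,0]),.145)}
    for n,sx,sy in [('f++',1,1),('f+-',1,-1),('f--',-1,-1),('f-+',-1,1)]: d[n]=w(np.array([sx,sy])*.075,hf)
    return d
def fit(obs,p0):
    ks=list(obs)
    def f(p):
        d=pts(p); e=[]
        for s,n,uv in ks_: e+=list(w2pix(s,d[n])[0]-uv)
        return e+[ (p[5]-.01)*200,(p[6]-.097)*400]
    ks_=obs
    return least_squares(f,p0,loss='soft_l1')
E
cat > fit0.py <<'E'
from fit import *
t=load('top0');s=load('scene0')
T=lambda a,b:np.array([a/3.3+250,b/3.3+140]);S=lambda a,b:np.array([a/3.8+190,b/3.8+150])
obs=[(t,'blue',T(151,580)),(t,'red',T(698,261)),(t,'piv',T(428,263)),(t,'f++',T(82,250)),(t,'f+-',T(346,248)),(t,'f--',T(353,518)),(t,'f-+',T(84,518)),
(s,'blue',S(731,78)),(s,'red',S(45,108)),(s,'piv',S(293,281)),(s,'pin',S(581,70)),(s,'f+-',S(352,452)),(s,'f++',S(628,563)),(s,'f-+',S(745,343))]
p=fit(obs,[.5,.12,0,.7,1.5,.01,.097])
print(np.round(p.x,4),p.cost)
for a,n,uv in obs: print(n,np.round(w2pix(a,pts(p.x)[n])[0]-uv,1))
for n,v in pts(p.x).items(): print(n,v.round(4))
np.save('p.npy',p.x)
b=pix2w(t,T(222,366),.132);print('beaker',b, 'bs',pix2w(s,S(561,213),.132),'c',p.x[:2])
print('green top',pix2w(t,T(590,265),.03))
E
python3 fit0.py
```

```text
[0.5884 0.1224 0.0403 0.7589 1.2212 0.0077 0.0957] 3.4693974779430086
blue [-0.6  1.6]
red [ 0.2 -0.2]
piv [-0.1 -0.3]
f++ [-0.3  0.1]
f+- [0.3 0.1]
f-- [-0.4 -0.9]
f-+ [-0.5 -0. ]
blue [-0.5 -0. ]
red [-0.  -0.5]
piv [-0.3 -0.4]
pin [-0.2 -0.2]
f+- [-1.3 -0.4]
f++ [0.6 0.6]
f-+ [ 0.2 -0.2]
blue [0.4787 0.1559 0.145 ]
pin [0.4589 0.0696 0.1   ]
piv [0.6477 0.0167 0.0957]
red [ 0.6465 -0.1133  0.145 ]
f++ [0.6603 0.2004 0.0077]
f+- [0.6664 0.0505 0.0077]
f-- [0.5165 0.0445 0.0077]
f-+ [0.5104 0.1943 0.0077]
beaker [0.58715348 0.12334909 0.132     ] bs [0.58322711 0.12149575 0.132     ] c [0.58839755 0.12241647]
green top [ 0.65858385 -0.08392817  0.03      ]
```

```bash
cat > plan.py <<'E'
from fit import *
from scipy.spatial.transform import Rotation as R
p=np.load('p.npy')
def ringpost(q):
    pp=p.copy();pp[3]=q;return pts(pp)['blue'][:2]
def redpost(l):
    pp=p.copy();pp[4]=l;return pts(pp)['red'][:2]
def tang(q): # yaw of closing tangent, world
    v=Rz(p[2]-q)@np.array([92,-62])/111; return np.arctan2(v[1],v[0])
def state():
    st=r.get_state(); M=R.from_quat(st['eef_rot']).as_matrix()
    return st,np.arctan2(M[1,1],M[0,1]),M
if __name__=='__main__':
    st,yaw,M=state(); print('tool y yaw',yaw,'x axis',M[:,0].round(3),st['tool_pos'])
    for q in [.76,.6,.4,.2,.1,.05,.03,0]: print(q,ringpost(q).round(4),'tang',round(tang(q),3),'rot',round((tang(q)-yaw+np.pi/2)%np.pi-np.pi/2,3))
    for l in [1.22,1,.8,.6,.5,.4,.3]: print(l,redpost(l).round(4),'closing dir yaw',round(p[2]+np.pi+.3+l-np.pi/2,3))
E
python3 plan.py
```

```text
tool y yaw -1.2129601727625416 x axis [-0.001  0.001 -1.   ] [ 0.21869164 -0.58501438  0.26312681]
0.76 [0.4786 0.156 ] tang -1.313 rot -0.1
0.6 [0.4845 0.1393] tang -1.153 rot 0.06
0.4 [0.4955 0.1201] tang -0.953 rot 0.26
0.2 [0.5101 0.1034] tang -0.753 rot 0.46
0.1 [0.5185 0.0962] tang -0.653 rot 0.56
0.05 [0.523 0.093] tang -0.603 rot 0.61
0.03 [0.5249 0.0917] tang -0.583 rot 0.63
0 [0.5277 0.0899] tang -0.553 rot 0.66
1.22 [ 0.6463 -0.1133] closing dir yaw 3.131
1 [ 0.618  -0.1098] closing dir yaw 2.911
0.8 [ 0.5935 -0.1014] closing dir yaw 2.711
0.6 [ 0.5711 -0.0883] closing dir yaw 2.511
0.5 [ 0.561  -0.0801] closing dir yaw 2.411
0.4 [ 0.5517 -0.071 ] closing dir yaw 2.311
0.3 [ 0.5435 -0.0609] closing dir yaw 2.211
```

play_rows:
  targets:
    - [[0, 0, 0], [0.7, 0.9, 0], 140]
    - [[0, 0, 0], [0.7, 0.9, 0], 140]
    - [[0, 0, 0], [0.7, 0.9, 0], 140]
    - [[0, 0, 0], [0.7, 0.9, 0], 140]
    - [[0, 0, 0], [0.7, 0.9, 0], 140]
  newtons: 10

```text
clock: 0.65
tool_pos: [0.3597, -0.4038, 0.2636]
eef_rot: [-0.696, -0.126, 0.696, -0.126]
contact_force: [0.9, -0.1, 0.5]
opening: 0.573
```

play_rows:
  targets:
    - [[0, 0, 0], [0.7, 0.9, 0], 140]
    - [[0, 0, 0], [0.7, 0.9, 0], 140]
    - [[0, 0, 0], [0.7, 0.9, 0], 140]
    - [[0, 0, 0], [0.1, 0.95, 0], 140]
    - [[0, 0, 0], [0.1, 0.95, 0], 140]

```text
clock: 1.15
tool_pos: [0.4516, -0.2195, 0.2635]
eef_rot: [0.696, 0.126, -0.696, 0.126]
contact_force: [0.7, -0.2, 0.3]
opening: 0.452
```

play_rows:
  targets:
    - [[0, 0, 0], [0.1, 0.95, 0], 140]
    - [[0, 0, 0], [0.1, 0.95, 0], 140]
    - [[0, 0, 0], [0.1, 0.95, 0], 140]
    - [[0, 0, 0], [0.1, 0.95, 0], 140]
    - [[0, 0, 0], [0.1, 0.95, 0], 140]

```text
clock: 1.65
tool_pos: [0.4708, -0.0299, 0.2637]
eef_rot: [-0.696, -0.126, 0.696, -0.126]
contact_force: [0.2, -0.2, -0.2]
opening: 0.45
```

play_rows:
  targets:
    - [[0, 0, 0], [0, 0.93, 0], 140]
    - [[0, 0, 0], [0, 0.93, 0], 140]
    - [[0, 0, -0.03], [0.05, 0.93, 0], 140]
    - [[0, 0, -0.03], [0.05, 0.93, 0], 140]
    - [[0, 0, 0], [0, 0.93, 0], 140]

```text
clock: 2.15
tool_pos: [0.4749, 0.1561, 0.2636]
eef_rot: [0.699, 0.105, -0.699, 0.105]
contact_force: [0.2, -1.1, 0.6]
opening: 0.452
```

play_rows:
  targets:
    - [[0, 0, 0], [0, 0, -0.4], 140]
    - [[0, 0, 0], [0, 0, -0.4], 140]
    - [[0, 0, 0], [0, 0, 0], 140]

```text
clock: 2.45
tool_pos: [0.4735, 0.1544, 0.2301]
eef_rot: [-0.698, -0.105, 0.701, -0.106]
contact_force: [0.0, 0.9, 0.1]
opening: 0.449
```

```bash
python3 - <<'E'
from plan import *
for n in ['scene','top','wrist']:
    s=snap(n,n+'1')
st,yaw,M=state(); print(st['clock'],st['tool_pos'],yaw,st['contact_force'])
t=load('wrist1'); print(w2pix(t,[[*ringpost(p[3]),.145],[*ringpost(p[3]),.09],[*(M[:,0]*.006+st['tool_pos'])]]))
E
```

```text
2.6 [0.47520603 0.15438472 0.23218694] -1.2735020830154977 [ 0.72468239 -0.15720518 -0.64495567]
[[324.48829719 256.37052049]
 [324.79477736 233.81344072]
 [324.86759565 330.3501756 ]]
```

View pics/wrist1.png

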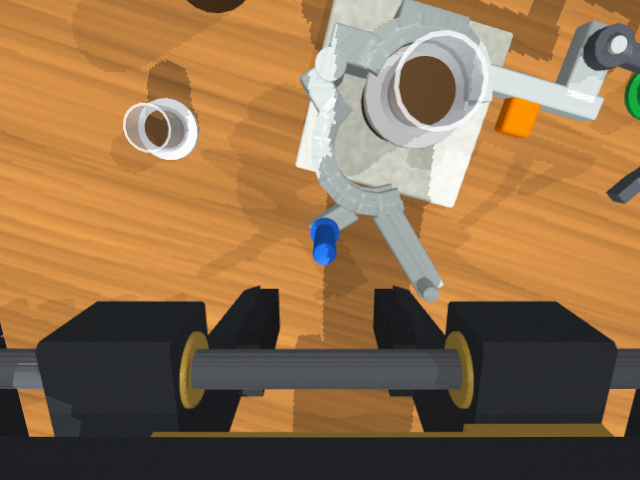

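View pics/scene1.png

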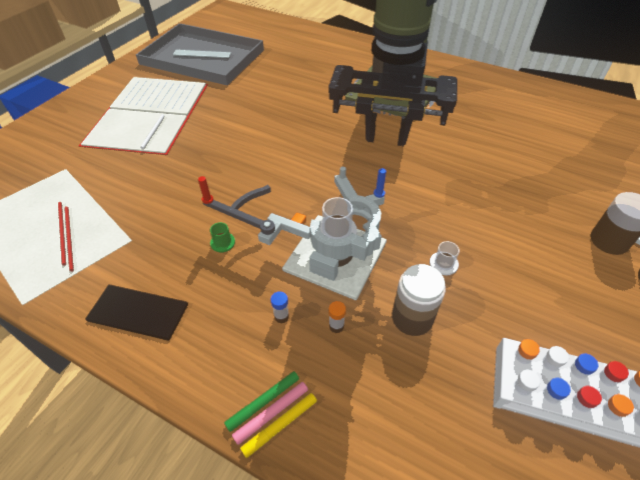

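play_rows:
  targets:
    - [[0, 0, 0], [0.05, 0.02, -0.6], 140]
    - [[0, 0, 0], [0.05, 0.02, -0.6], 140]
    - [[0, 0, 0], [0, 0, -0.6], 140]
    - [[0, 0, 0], [0, 0, -0.5], 140]
    - [[0, 0, 0], [0, 0, -0.3], 140]

```text
clock: 3.1
tool_pos: [0.4791, 0.1559, 0.1272]
eef_rot: [0.699, 0.105, -0.699, 0.105]
contact_force: [-0.4, 0.3, 0.9]
opening: 0.45
```

play_rows:
  targets:
    - [[0, 0, 0], [0, 0, 0], 170]
    - [[0, 0, 0], [0, 0, 0], 170]

```text
clock: 3.3
tool_pos: [0.4794, 0.1562, 0.1284]
eef_rot: [0.7, 0.105, -0.699, 0.105]
contact_force: [-0.1, -0.2, 1.9]
opening: 0.334
```

```bash
python3 - <<'E'
from plan import *
for n in ['scene','wrist']:
    s=snap(n,n+'2')
st,yaw,M=state(); print(st['clock'],st['tool_pos'],yaw,st['contact_force'])
crop('scene2',290,80,450,220,4,'c3')
E
```

```text
3.4 [0.47966102 0.15637067 0.128798  ] -1.2732489339706266 [-0.72575865  0.07287828 -0.53474637]
```

View pics/wrist2.png

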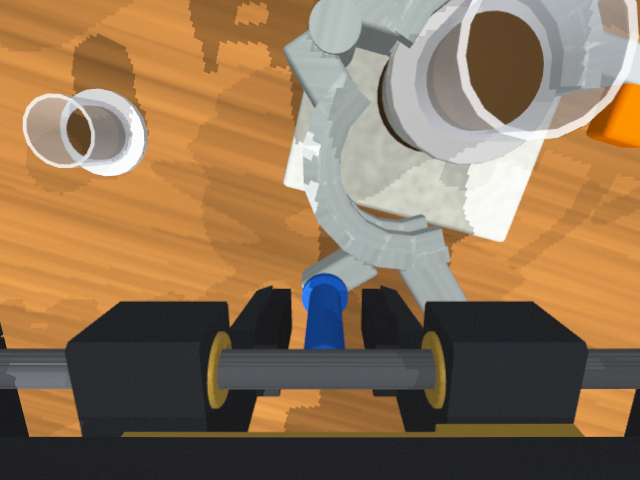

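View pics/c3.png

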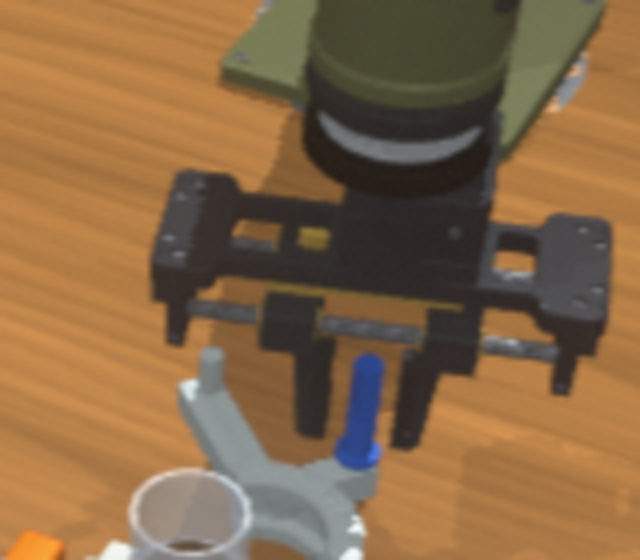

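play_rows:
  targets:
    - [[0, 0, 0], [0, 0, 0], 200]
    - [[0, 0, 0.08], [0.07, -0.21, 0], 200]
    - [[0, 0, 0.08], [0.08, -0.21, 0], 200]
    - [[0, 0, 0.1], [0.13, -0.24, 0], 200]
    - [[0, 0, 0.1], [0.145, -0.24, 0], 200]

```text
clock: 3.9
tool_pos: [0.4961, 0.1213, 0.1285]
eef_rot: [0.669, 0.231, -0.668, 0.23]
contact_force: [-0.7, 2.5, 0.3]
opening: 0.218
```

play_rows:
  targets:
    - [[0, 0, 0.07], [0.12, -0.14, 0], 200]
    - [[0, 0, 0.07], [0.12, -0.14, 0], 200]
    - [[0, 0, 0.06], [0.125, -0.14, 0], 200]
    - [[0, 0, 0], [0, 0, 0], 200]

```text
clock: 4.3
tool_pos: [0.5114, 0.1028, 0.1283]
eef_rot: [0.644, 0.294, -0.643, 0.294]
contact_force: [-0.2, 0.1, 0.3]
opening: 0.216
```

```bash
python3 - <<'E'
from plan import *
for n in ['scene','wrist','top']:
    s=snap(n,n+'3')
st,yaw,M=state(); print(st['clock'],st['tool_pos'],yaw,st['contact_force'],st['opening'])
crop('scene3',240,80,450,260,3.8,'c4')
E
```

```text
4.45 [0.51039908 0.1033605  0.12800791] -0.7142521789500917 [-0.05603914 -0.03586727  0.62043306] 0.21610022190342912
```

View pics/wrist3.png

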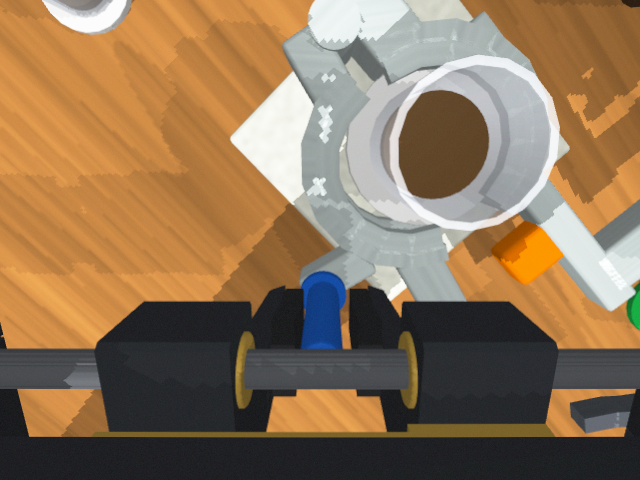

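View pics/c4.png

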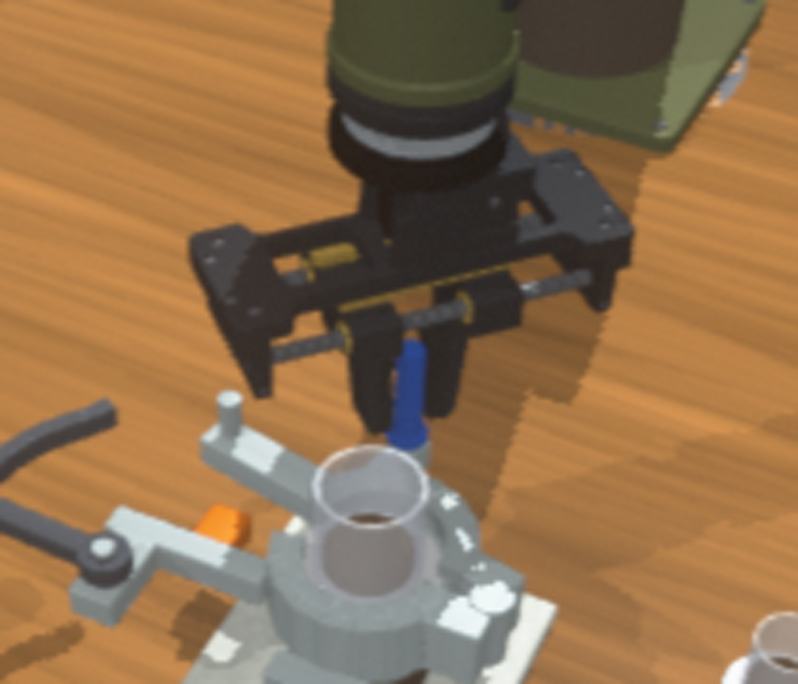

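play_rows:
  targets:
    - [[0, 0, 0.03], [0.08, -0.07, 0], 200]
    - [[0, 0, 0.03], [0.08, -0.07, 0], 200]
    - [[0, 0, 0], [0.05, -0.04, 0], 200]
    - [[0, 0, 0], [0.04, -0.03, 0], 200]
    - [[0, 0, 0], [0, 0, 0], 200]

```text
clock: 4.95
tool_pos: [0.5207, 0.0945, 0.1276]
eef_rot: [-0.634, -0.313, 0.634, -0.313]
contact_force: [-0.4, -1.0, -0.9]
opening: 0.213
```

play_rows:
  targets:
    - [[0, 0, 0], [0.02, -0.014, 0], 200]
    - [[0, 0, 0], [0, 0, 0], 200]

```text
clock: 5.15
tool_pos: [0.5212, 0.0942, 0.1276]
eef_rot: [-0.634, -0.313, 0.634, -0.313]
contact_force: [-1.5, 0.3, -0.2]
opening: 0.215
```

play_rows:
  targets:
    - [[0, 0, 0], [0.02, -0.014, 0], 200]
    - [[0, 0, 0], [0, 0, 0], 200]

```text
clock: 5.35
tool_pos: [0.5219, 0.0937, 0.1277]
eef_rot: [-0.634, -0.313, 0.634, -0.313]
contact_force: [-1.7, -0.6, -0.1]
opening: 0.215
```

play_rows:
  targets:
    - [[0, 0, 0], [0.02, -0.014, 0], 200]
    - [[0, 0, 0], [0.02, -0.014, 0], 200]
    - [[0, 0, 0], [0, 0, 0], 200]

```text
clock: 5.65
tool_pos: [0.5238, 0.0925, 0.1277]
eef_rot: [-0.634, -0.313, 0.634, -0.313]
contact_force: [-1.2, -0.1, -0.2]
opening: 0.214
```

play_rows:
  targets:
    - [[0, 0, 0], [0.02, -0.014, 0], 200]
    - [[0, 0, 0], [0, 0, 0], 200]

```text
clock: 5.85
tool_pos: [0.5246, 0.092, 0.1277]
eef_rot: [0.634, 0.313, -0.634, 0.313]
contact_force: [-2.0, 0.3, 0.1]
opening: 0.219
```

```bash
python3 - <<'E'
from plan import *
for n in ['scene','top']:
    s=snap(n,n+'4')
st,yaw,M=state(); print(st['clock'],st['tool_pos'],yaw,st['contact_force'],st['opening'])
crop('scene4',240,100,400,240,4.2,'c5')
E
```

```text
5.95 [0.52474944 0.09223864 0.12778527] -0.6530268065720284 [-1.18982383 -0.29075861  0.25279911] 0.21157552586901138
```

View pics/c5.png

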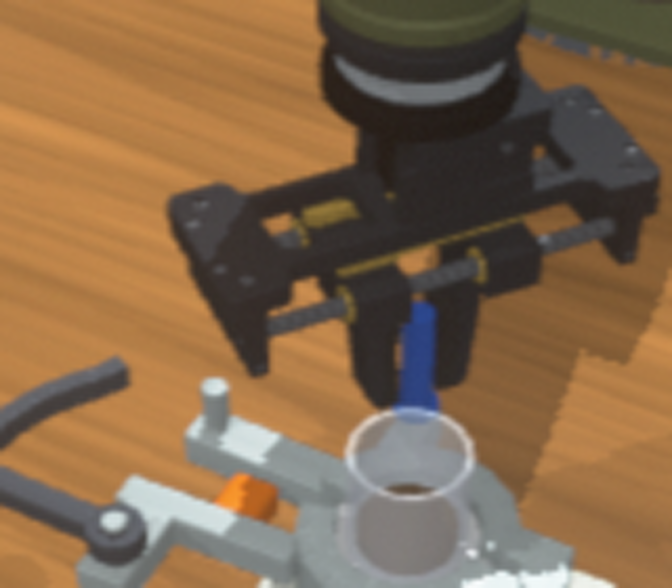

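```bash
python3 - <<'E'
from plan import *
s=load('scene4'); uv=np.array([214/4.2+240,384/4.2+100]);print(uv)
for q in [.12,.1,.08,.06,.04,.02]:
    pp=p.copy();pp[3]=q;print(q,w2pix(s,pts(pp)['pin'])[0])
E
```

```text
[290.95238095 191.42857143]
0.12 [294.52301298 188.52693463]
0.1 [293.29998397 189.51525309]
0.08 [292.09972664 190.52367092]
0.06 [290.92274989 191.55201203]
0.04 [289.7695643  192.60009296]
0.02 [288.64068194 193.66772263]
```

play_rows:
  targets:
    - [[0, 0, 0], [0.02, -0.014, 0], 200]
    - [[0, 0, 0], [0, 0, 0], 200]

```text
clock: 6.15
tool_pos: [0.5255, 0.0916, 0.1278]
eef_rot: [0.634, 0.313, -0.634, 0.313]
contact_force: [-1.2, 0.2, 0.2]
opening: 0.217
```

play_rows:
  targets:
    - [[0, 0, 0], [0.01, -0.007, 0], 200]
    - [[0, 0, 0], [0.01, -0.007, 0], 200]

```text
clock: 6.35
tool_pos: [0.5262, 0.0911, 0.1278]
eef_rot: [0.634, 0.313, -0.634, 0.313]
contact_force: [-2.2, 0.2, -0.3]
opening: 0.217
```

play_rows:
  targets:
    - [[0, 0, 0], [0.01, -0.007, 0], 200]
    - [[0, 0, 0], [0, 0, 0], 200]

```text
clock: 6.55
tool_pos: [0.5267, 0.0907, 0.1278]
eef_rot: [0.634, 0.313, -0.634, 0.313]
contact_force: [-1.1, 0.7, 0.2]
opening: 0.213
```

play_rows:
  targets:
    - [[0, 0, 0], [0.01, -0.007, 0], 200]
    - [[0, 0, 0], [0, 0, 0], 200]

```text
clock: 6.75
tool_pos: [0.527, 0.0905, 0.1278]
eef_rot: [0.634, 0.313, -0.634, 0.313]
contact_force: [-2.2, 0.2, 1.1]
opening: 0.213
```

play_rows:
  targets:
    - [[0, 0, 0], [0.01, -0.007, 0], 200]
    - [[0, 0, 0], [0, 0, 0], 200]

```text
clock: 6.95
tool_pos: [0.5274, 0.0902, 0.1278]
eef_rot: [0.634, 0.313, -0.634, 0.313]
contact_force: [-1.7, 0.4, 0.0]
opening: 0.215
```

play_rows:
  targets:
    - [[0, 0, 0], [0.01, -0.007, 0], 200]
    - [[0, 0, 0], [0, 0, 0], 200]

```text
clock: 7.15
tool_pos: [0.5277, 0.0899, 0.1277]
eef_rot: [0.634, 0.313, -0.634, 0.313]
contact_force: [0.1, 0.4, 0.1]
opening: 0.216
```

play_rows:
  targets:
    - [[0, 0, 0], [0.01, -0.007, 0], 200]
    - [[0, 0, 0], [0, 0, 0], 200]

```text
clock: 7.35
tool_pos: [0.5278, 0.0899, 0.1277]
eef_rot: [-0.634, -0.313, 0.634, -0.313]
contact_force: [-3.4, 1.1, 1.1]
opening: 0.212
```

play_rows:
  targets:
    - [[0, 0, 0], [0.01, -0.007, 0], 200]
    - [[0, 0, 0], [0, 0, 0], 200]

```text
clock: 7.55
tool_pos: [0.5279, 0.0898, 0.1277]
eef_rot: [-0.634, -0.314, 0.634, -0.313]
contact_force: [-4.2, 1.8, 1.7]
opening: 0.218
```

play_rows:
  targets:
    - [[0, 0, 0], [0.01, -0.007, 0], 200]
    - [[0, 0, 0], [0, 0, 0], 200]

```text
clock: 7.75
tool_pos: [0.528, 0.0897, 0.1277]
eef_rot: [-0.633, -0.314, 0.634, -0.313]
contact_force: [-4.8, 1.6, 1.9]
opening: 0.217
```

```bash
python3 - <<'E'
from plan import *
s=snap('scene','scene5')
st,yaw,M=state(); print(st['clock'],st['tool_pos'],yaw,st['contact_force'],st['opening'])
crop('scene5',240,150,340,240,7,'c6')
for q in [.06,.05,.04,.03,.02,.01,0]:
    pp=p.copy();pp[3]=q;print(q,(w2pix(s,pts(pp)['pin'])[0]-[240,150])*7)
E
```

```text
7.8 [0.52805692 0.08969469 0.12770237] -0.6521779391709595 [-4.88889809  3.2754927   2.43410278] 0.21247818662496426
0.06 [356.45924922 290.86408424]
0.05 [352.40205859 294.51517748]
0.04 [348.38695008 298.20065074]
0.03 [344.41437208 301.92033515]
0.02 [340.4847736  305.67405843]
0.01 [336.59860419 309.46164482]
0 [332.75631392 313.28291505]
```

View pics/c6.png

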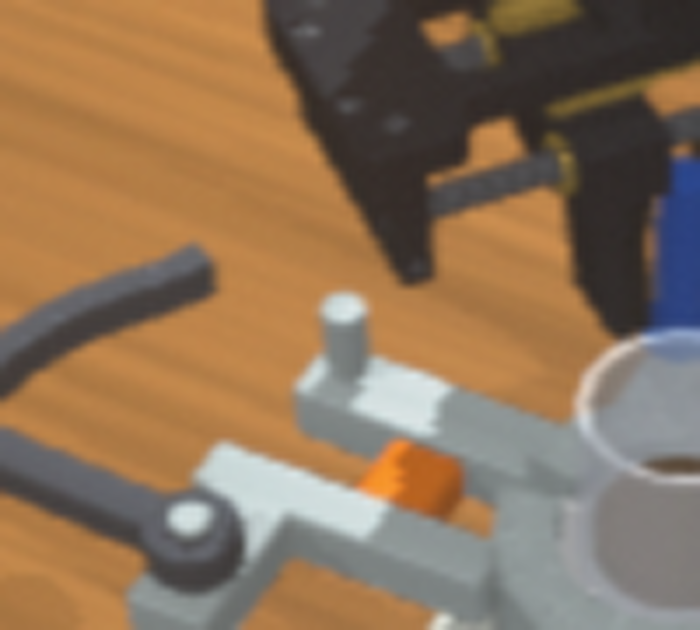

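play_rows:
  targets:
    - [[0, 0, 0], [-0.03, 0.02, 0], 170]
    - [[0, 0, 0], [-0.03, 0.02, 0], 160]
    - [[0, 0, 0], [0, 0, 0.6], 150]
    - [[0, 0, 0], [0, 0, 0.9], 140]
    - [[0, 0, 0], [0, 0, 0.5], 140]

```text
clock: 8.3
tool_pos: [0.5282, 0.0906, 0.21]
eef_rot: [0.636, 0.312, -0.633, 0.313]
contact_force: [-0.1, 0.2, -0.1]
opening: 0.451
```

```bash
python3 - <<'E'
from plan import *
st,yaw,M=state(); print(st['clock'],st['tool_pos'],yaw,st['q'],st['contact_force'])
for l in [1.22]:
  print(redpost(l)-st['tool_pos'][:2], 'rot', (3.13-yaw+np.pi/2)%np.pi-np.pi/2)
E
```

```text
8.3 [0.52818595 0.09060617 0.20998708] -0.6538187522617581 [-0.06447224  0.65891682 -0.31361829  1.89008308  0.32420405  0.63772328
 -1.23221185] [-0.05621371  0.22660724 -0.12323352]
[ 0.11816197 -0.20387691] rot 0.6422260986719648
```

play_rows:
  targets:
    - [[0, 0, 0.1], [0.5, -0.85, 0.2], 140]
    - [[0, 0, 0.1], [0.5, -0.85, 0], 140]
    - [[0, 0, 0.1], [0.5, -0.85, 0], 140]
    - [[0, 0, 0.1], [0.5, -0.85, 0], 140]
    - [[0, 0, 0.1], [0.5, -0.85, 0], 140]

```text
clock: 8.8
tool_pos: [0.6278, -0.0818, 0.216]
eef_rot: [0.536, 0.46, -0.536, 0.462]
contact_force: [0.8, -0.1, 1.0]
opening: 0.452
```

play_rows:
  targets:
    - [[0, 0, 0], [0.45, -0.85, 0], 140]
    - [[0, 0, 0], [0, 0, 0], 140]
    - [[0, 0, 0], [0, 0, 0], 140]

```text
clock: 9.1
tool_pos: [0.6448, -0.1149, 0.2154]
eef_rot: [0.538, 0.459, -0.537, 0.46]
contact_force: [-0.7, 0.1, 0.0]
opening: 0.452
```

```bash
python3 - <<'E'
from plan import *
for n in ['scene','wrist']: s=snap(n,n+'6')
st,yaw,M=state(); print(st['clock'],st['tool_pos'],yaw,st['contact_force'],redpost(p[4]))
print(w2pix(s,[[*redpost(p[4]),.145],[*redpost(p[4]),.093]]))
E
```

```text
9.2 [ 0.64433235 -0.11199297  0.21581296] -0.15159507406436348 [-0.00830846 -0.21159686  0.67591596] [ 0.64649886 -0.11327223]
[[329.21616933 271.73181589]
 [328.62818841 246.00553644]]
```

View pics/wrist6.png

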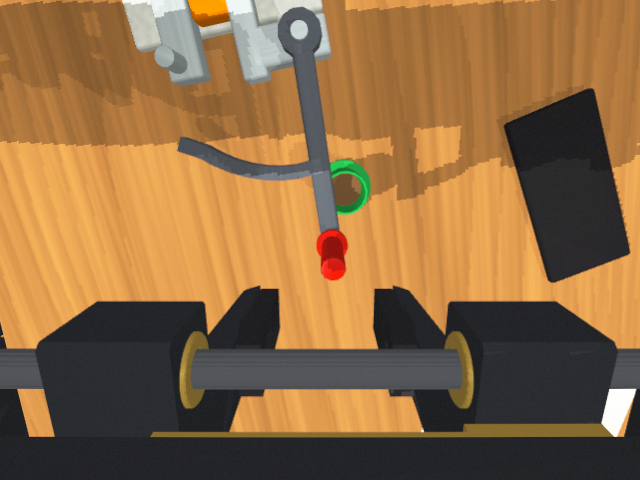

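View pics/scene6.png

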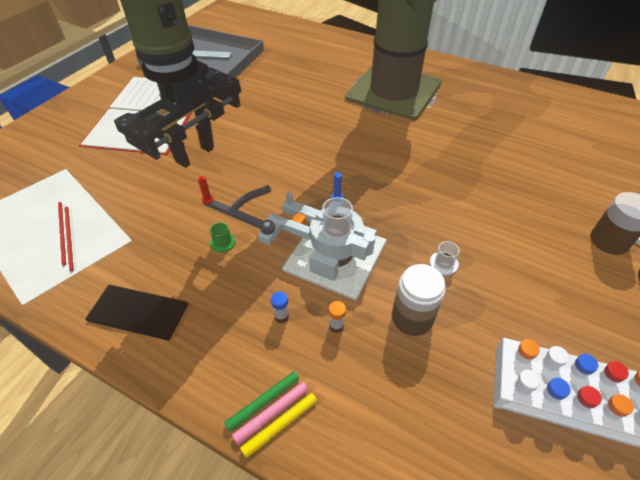

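play_rows:
  targets:
    - [[0, 0, 0], [0.09, -0.03, -0.6], 140]
    - [[0, 0, 0], [0, 0, -0.6], 140]
    - [[0, 0, 0], [0, 0, -0.6], 140]
    - [[0, 0, 0], [0, 0, -0.38], 140]
    - [[0, 0, 0], [0, 0, 0], 180]

```text
clock: 9.7
tool_pos: [0.6466, -0.1132, 0.1266]
eef_rot: [-0.535, -0.462, 0.537, -0.46]
contact_force: [0.1, 0.2, -0.9]
opening: 0.38
```

play_rows:
  targets:
    - [[0, 0, 0], [0, 0, 0], 200]
    - [[0, 0, 0], [0, 0, 0], 200]

```text
clock: 9.9
tool_pos: [0.6491, -0.1141, 0.13]
eef_rot: [0.537, 0.46, -0.536, 0.461]
contact_force: [0.5, -1.1, 0.0]
opening: 0.222
```

```bash
python3 - <<'E'
from plan import *
for n in ['wrist']: s=snap(n,n+'7')
st,yaw,M=state(); print(st['clock'],st['tool_pos'],yaw,st['contact_force'])
for l in [1.22,1.1,1,.9,.8,.7,.6,.55]: print(l,redpost(l),p[2]+.3+l-np.pi/2)
E
```

```text
9.95 [ 0.64904981 -0.11429832  0.12999668] -0.15289306067602831 [0.13353048 0.12931554 0.25599136]
1.22 [ 0.64634792 -0.11327074] -0.010461105230163747
1.1 [ 0.63079596 -0.11217311] -0.13046110523016363
1 [ 0.6180124 -0.1098408] -0.23046110523016372
0.9 [ 0.60552554 -0.10624392] -0.3304611052301636
0.8 [ 0.59346015 -0.1014184 ] -0.4304611052301637
0.7 [ 0.58193679 -0.09541246] -0.5304611052301638
0.6 [ 0.57107059 -0.0882861 ] -0.6304611052301636
0.55 [ 0.56591814 -0.0843246 ] -0.6804611052301637
```

View pics/wrist7.png

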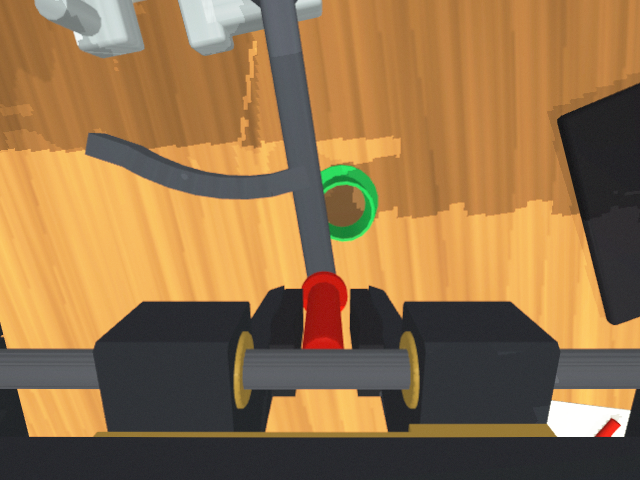

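play_rows:
  targets:
    - [[0, 0, 0], [-0.25, 0.02, 0], 200]
    - [[0, 0, -0.03], [-0.26, 0.04, 0], 200]
    - [[0, 0, -0.05], [-0.26, 0.05, 0], 200]
    - [[0, 0, -0.1], [-0.3, 0.1, 0], 200]
    - [[0, 0, -0.1], [-0.31, 0.11, 0], 200]

```text
clock: 10.45
tool_pos: [0.5941, -0.1025, 0.1299]
eef_rot: [0.598, 0.378, -0.596, 0.38]
contact_force: [1.9, 0.8, -1.1]
opening: 0.216
```

play_rows:
  targets:
    - [[0, 0, -0.07], [-0.2, 0.1, 0], 200]
    - [[0, 0, -0.07], [-0.19, 0.11, 0], 200]
    - [[0, 0, -0.05], [-0.17, 0.12, 0], 200]
    - [[0, 0, 0], [0, 0, 0], 200]

```text
clock: 10.85
tool_pos: [0.5706, -0.0881, 0.1297]
eef_rot: [0.629, 0.323, -0.629, 0.323]
contact_force: [0.3, 0.2, 1.1]
opening: 0.215
```

```bash
python3 - <<'E'
from plan import *
for n in ['scene','wrist']: s=snap(n,n+'8')
st,yaw,M=state(); print(st['clock'],st['tool_pos'],yaw,st['contact_force'])
crop('scene8',200,100,360,250,4,'c7')
E
```

```text
10.95 [ 0.57124032 -0.08841227  0.12932423] -0.6216013054027623 [ 0.46137297  0.10132324 -0.17262771]
```

View pics/c7.png

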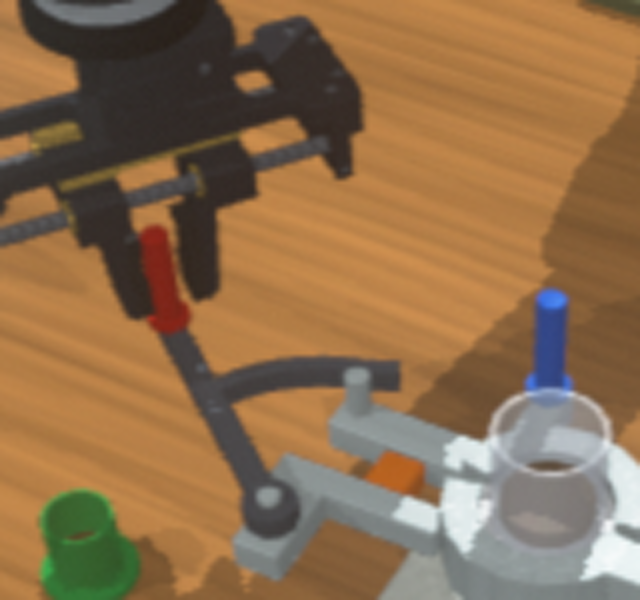

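View pics/wrist8.png

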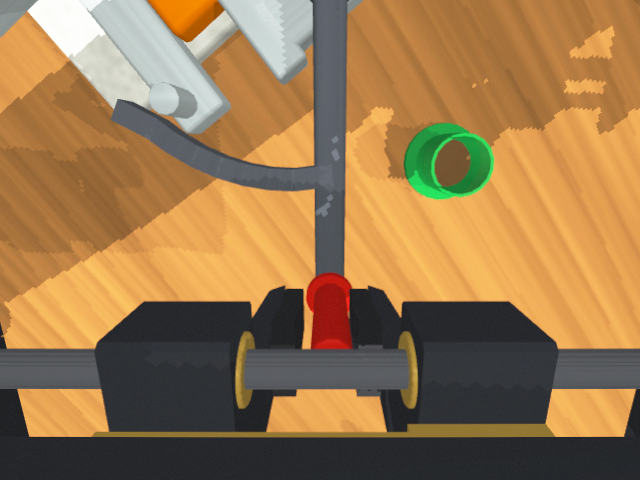

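play_rows:
  targets:
    - [[0, 0, -0.02], [-0.05, 0.04, 0], 200]
    - [[0, 0, -0.02], [-0.05, 0.04, 0], 200]
    - [[0, 0, -0.02], [-0.05, 0.04, 0], 200]
    - [[0, 0, 0], [0, 0, 0], 200]

```text
clock: 11.35
tool_pos: [0.5644, -0.0834, 0.1286]
eef_rot: [0.639, 0.304, -0.639, 0.304]
contact_force: [-0.0, -0.4, 0.9]
opening: 0.215
```

play_rows:
  targets:
    - [[0, 0, -0.02], [-0.028, 0.025, 0], 200]
    - [[0, 0, -0.02], [-0.028, 0.025, 0], 200]
    - [[0, 0, 0], [0, 0, 0], 200]

```text
clock: 11.65
tool_pos: [0.5621, -0.0815, 0.1285]
eef_rot: [-0.644, -0.291, 0.645, -0.291]
contact_force: [1.3, -0.5, -0.2]
opening: 0.219
```

play_rows:
  targets:
    - [[0, 0, 0], [-0.028, 0.025, 0], 200]
    - [[0, 0, 0], [0, 0, 0], 200]

```text
clock: 11.85
tool_pos: [0.5609, -0.0806, 0.1285]
eef_rot: [-0.644, -0.291, 0.645, -0.291]
contact_force: [-0.1, 0.4, -0.2]
opening: 0.215
```

play_rows:
  targets:
    - [[0, 0, 0], [-0.028, 0.025, 0], 200]
    - [[0, 0, 0], [0, 0, 0], 200]

```text
clock: 12.05
tool_pos: [0.5597, -0.0797, 0.1285]
eef_rot: [-0.644, -0.291, 0.645, -0.291]
contact_force: [1.0, 0.7, 1.3]
opening: 0.217
```

play_rows:
  targets:
    - [[0, 0, 0], [-0.028, 0.025, 0], 200]
    - [[0, 0, 0], [0, 0, 0], 200]

```text
clock: 12.25
tool_pos: [0.5586, -0.0787, 0.1285]
eef_rot: [-0.644, -0.291, 0.645, -0.291]
contact_force: [0.3, 0.1, 0.4]
opening: 0.216
```

play_rows:
  targets:
    - [[0, 0, 0], [-0.028, 0.026, 0], 200]
    - [[0, 0, 0], [0, 0, 0], 200]

```text
clock: 12.45
tool_pos: [0.5575, -0.0776, 0.1285]
eef_rot: [-0.644, -0.291, 0.645, -0.291]
contact_force: [-0.5, -0.7, 0.1]
opening: 0.216
```

play_rows:
  targets:
    - [[0, 0, 0], [-0.028, 0.027, 0], 200]
    - [[0, 0, 0], [0, 0, 0], 200]

```text
clock: 12.65
tool_pos: [0.5564, -0.0765, 0.1285]
eef_rot: [-0.644, -0.291, 0.645, -0.291]
contact_force: [0.3, -0.7, -0.2]
opening: 0.217
```

```bash
python3 - <<'E'
from plan import *
for n in ['scene','wrist']: s=snap(n,n+'9')
st,yaw,M=state(); print(st['clock'],st['tool_pos'],yaw,st['contact_force'])
crop('scene9',200,100,360,250,4,'c8')
E
```

```text
12.75 [ 0.55657152 -0.07632675  0.12852703] -0.7227667893775357 [ 0.5341615  -0.62412488 -0.40411962]
```

View pics/c8.png

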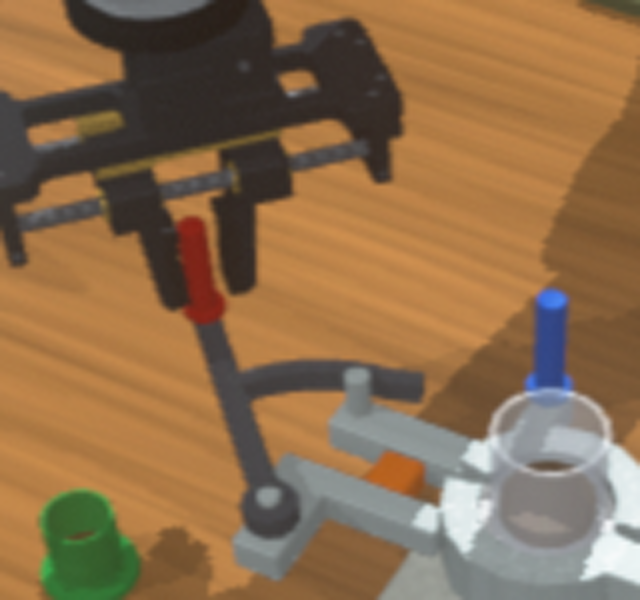

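View pics/wrist9.png

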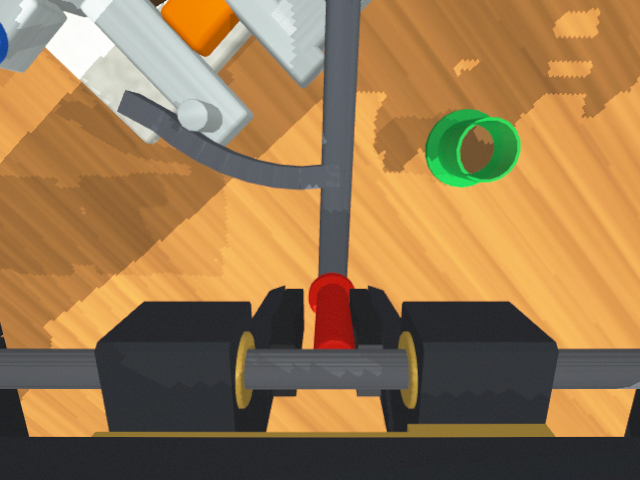

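play_rows:
  targets:
    - [[0, 0, 0], [-0.026, 0.027, 0], 200]
    - [[0, 0, 0], [-0.026, 0.027, 0], 200]
    - [[0, 0, 0], [0, 0, 0], 200]

```text
clock: 13.05
tool_pos: [0.5544, -0.0743, 0.1286]
eef_rot: [-0.644, -0.291, 0.645, -0.291]
contact_force: [0.2, -0.4, 0.0]
opening: 0.215
```

play_rows:
  targets:
    - [[0, 0, 0], [-0.026, 0.027, 0], 200]
    - [[0, 0, 0], [0, 0, 0], 200]

```text
clock: 13.25
tool_pos: [0.5534, -0.0732, 0.1285]
eef_rot: [-0.644, -0.291, 0.645, -0.291]
contact_force: [0.3, -1.0, -0.3]
opening: 0.215
```

play_rows:
  targets:
    - [[0, 0, 0], [-0.026, 0.028, 0], 200]
    - [[0, 0, 0], [0, 0, 0], 200]

```text
clock: 13.45
tool_pos: [0.5524, -0.0721, 0.1285]
eef_rot: [-0.644, -0.291, 0.645, -0.291]
contact_force: [-0.5, -1.0, -0.2]
opening: 0.218
```

play_rows:
  targets:
    - [[0, 0, 0], [-0.026, 0.028, 0], 200]
    - [[0, 0, 0], [0, 0, 0], 200]

```text
clock: 13.65
tool_pos: [0.5514, -0.0711, 0.1285]
eef_rot: [-0.644, -0.291, 0.645, -0.291]
contact_force: [-0.1, -2.5, -0.1]
opening: 0.217
```

play_rows:
  targets:
    - [[0, 0, 0], [-0.025, 0.029, 0], 200]
    - [[0, 0, 0], [0, 0, 0], 200]

```text
clock: 13.85
tool_pos: [0.5504, -0.0702, 0.1285]
eef_rot: [-0.645, -0.291, 0.645, -0.291]
contact_force: [0.5, -1.3, -0.5]
opening: 0.214
```

play_rows:
  targets:
    - [[0, 0, 0], [-0.025, 0.029, 0], 200]
    - [[0, 0, 0], [0, 0, 0], 200]

```text
clock: 14.05
tool_pos: [0.5494, -0.0691, 0.1285]
eef_rot: [-0.644, -0.291, 0.645, -0.291]
contact_force: [0.5, -2.4, -0.2]
opening: 0.215
```

play_rows:
  targets:
    - [[0, 0, 0], [-0.025, 0.029, 0], 200]
    - [[0, 0, 0], [0, 0, 0], 200]

```text
clock: 14.25
tool_pos: [0.5483, -0.068, 0.1285]
eef_rot: [-0.644, -0.291, 0.645, -0.291]
contact_force: [0.4, -3.0, -0.7]
opening: 0.214
```

```bash
python3 - <<'E'
from plan import *
for n in ['scene','wrist']: s=snap(n,n+'10')
st,yaw,M=state(); print(st['clock'],st['tool_pos'],yaw,st['contact_force'])
crop('scene10',240,150,340,240,7,'c9')
E
```

```text
14.35 [ 0.54832895 -0.06804387  0.1285116 ] -0.7232814265059918 [-6.35993574e-01 -4.87910664e+00  1.93051324e-03]
```

View pics/c9.png

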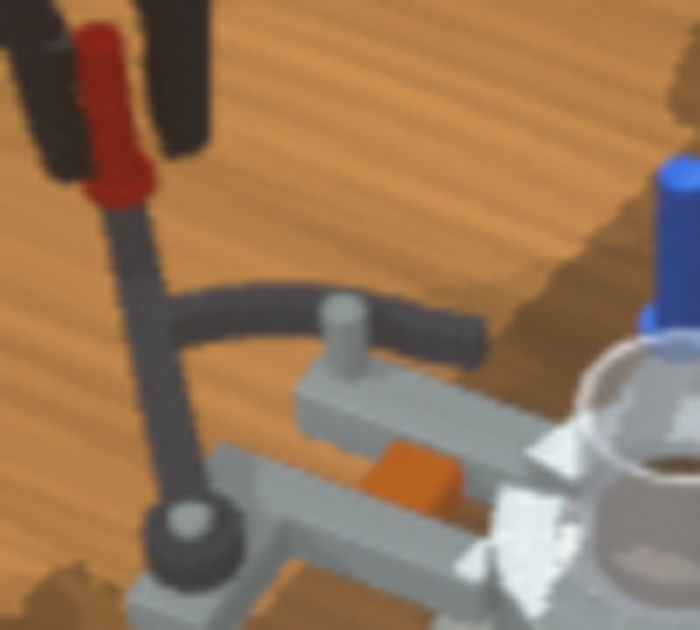

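View pics/wrist10.png

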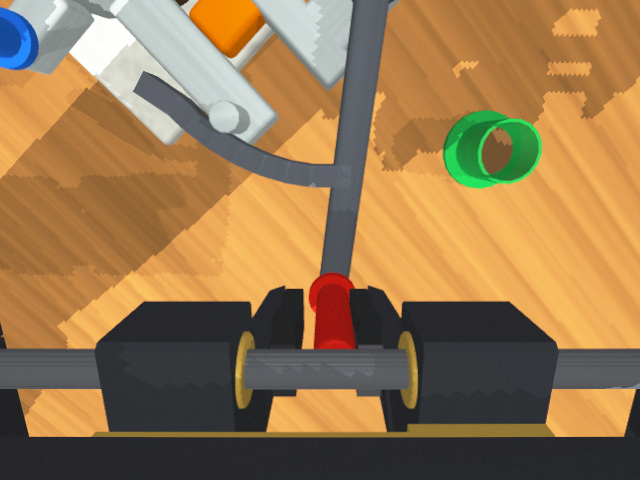

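play_rows:
  targets:
    - [[0, 0, 0], [-0.025, 0.03, 0], 200]
    - [[0, 0, 0], [0, 0, 0], 200]

```text
clock: 14.55
tool_pos: [0.5473, -0.067, 0.1286]
eef_rot: [-0.644, -0.29, 0.645, -0.291]
contact_force: [1.5, -5.6, -0.6]
opening: 0.219
```

play_rows:
  targets:
    - [[0, 0, 0], [-0.025, 0.03, 0], 200]
    - [[0, 0, 0], [0, 0, 0], 200]

```text
clock: 14.75
tool_pos: [0.5464, -0.066, 0.1285]
eef_rot: [-0.644, -0.29, 0.645, -0.291]
contact_force: [1.3, -4.2, -1.1]
opening: 0.219
```

play_rows:
  targets:
    - [[0, 0, 0], [0, 0, 0], 200]

```text
clock: 14.85
tool_pos: [0.5464, -0.066, 0.1285]
eef_rot: [-0.644, -0.29, 0.645, -0.291]
contact_force: [2.1, -5.6, -0.9]
opening: 0.209
```

play_rows:
  targets:
    - [[0, 0, 0], [-0.025, 0.03, 0], 200]
    - [[0, 0, 0], [0, 0, 0], 200]

```text
clock: 15.05
tool_pos: [0.5455, -0.0651, 0.1285]
eef_rot: [-0.645, -0.29, 0.645, -0.291]
contact_force: [1.5, -5.8, -0.9]
opening: 0.214
```

play_rows:
  targets:
    - [[0, 0, 0], [0, 0, 0], 200]

```text
clock: 15.15
tool_pos: [0.5456, -0.065, 0.1285]
eef_rot: [-0.645, -0.29, 0.645, -0.291]
contact_force: [0.9, -6.0, -0.9]
opening: 0.213
```

play_rows:
  targets:
    - [[0, 0, 0], [-0.024, 0.031, 0], 200]
    - [[0, 0, 0], [0, 0, 0], 200]

```text
clock: 15.35
tool_pos: [0.5447, -0.0641, 0.1285]
eef_rot: [-0.645, -0.29, 0.645, -0.291]
contact_force: [1.3, -7.1, -1.1]
opening: 0.217
```

play_rows:
  targets:
    - [[0, 0, 0], [-0.024, 0.031, 0], 200]
    - [[0, 0, 0], [0, 0, 0], 200]

```text
clock: 15.55
tool_pos: [0.5438, -0.0631, 0.1285]
eef_rot: [-0.645, -0.29, 0.645, -0.291]
contact_force: [1.9, -6.7, -0.8]
opening: 0.219
```

play_rows:
  targets:
    - [[0, 0, 0], [0, 0, 0], 200]

```text
clock: 15.65
tool_pos: [0.5438, -0.0631, 0.1285]
eef_rot: [-0.645, -0.29, 0.645, -0.291]
contact_force: [1.7, -7.4, -1.2]
opening: 0.216
```

play_rows:
  targets:
    - [[0, 0, 0], [0, 0, 0], 200]

```text
clock: 15.75
tool_pos: [0.5438, -0.0632, 0.1285]
eef_rot: [-0.645, -0.29, 0.645, -0.291]
contact_force: [2.4, -7.0, -2.4]
opening: 0.216
```

play_rows:
  targets:
    - [[0, 0, 0], [-0.024, 0.031, 0], 200]
    - [[0, 0, 0], [0, 0, 0], 200]

```text
clock: 15.95
tool_pos: [0.5429, -0.0622, 0.1285]
eef_rot: [-0.645, -0.289, 0.645, -0.291]
contact_force: [2.2, -7.3, -2.6]
opening: 0.211
```

play_rows:
  targets:
    - [[0, 0, 0], [-0.018, 0.024, 0], 200]
    - [[0, 0, 0], [0, 0, 0], 200]

```text
clock: 16.15
tool_pos: [0.5424, -0.0616, 0.1285]
eef_rot: [-0.645, -0.289, 0.645, -0.291]
contact_force: [2.4, -7.6, -2.8]
opening: 0.218
```

play_rows:
  targets:
    - [[0, 0, 0], [0, 0, 0], 200]

```text
clock: 16.25
tool_pos: [0.5424, -0.0616, 0.1285]
eef_rot: [-0.645, -0.289, 0.645, -0.291]
contact_force: [2.6, -6.9, -2.5]
opening: 0.215
```

play_rows:
  targets:
    - [[0, 0, 0], [0, 0, 0], 200]

```text
clock: 16.35
tool_pos: [0.5424, -0.0616, 0.1285]
eef_rot: [-0.645, -0.289, 0.645, -0.291]
contact_force: [2.6, -8.0, -2.1]
opening: 0.215
```

play_rows:
  targets:
    - [[0, 0, 0], [-0.016, 0.021, 0], 200]
    - [[0, 0, 0], [0, 0, 0], 200]
    - [[0, 0, 0], [0, 0, 0], 200]

```text
clock: 16.65
tool_pos: [0.5417, -0.0608, 0.1285]
eef_rot: [-0.645, -0.289, 0.645, -0.291]
contact_force: [2.6, -8.0, -2.1]
opening: 0.218
```

play_rows:
  targets:
    - [[0, 0, 0], [0.03, -0.035, 0], 180]
    - [[0, 0, 0], [0.02, -0.025, 0], 160]
    - [[0, 0, 0], [0, 0, 0.4], 150]
    - [[0, 0, 0], [0, 0, 0.8], 140]
    - [[0, 0, 0], [0, 0, 0.8], 140]

```text
clock: 17.15
tool_pos: [0.5425, -0.0591, 0.209]
eef_rot: [-0.644, -0.293, 0.645, -0.291]
contact_force: [0.6, -0.0, -0.7]
opening: 0.448
```

play_rows:
  targets:
    - [[0, 0, 0], [-0.2, -0.5, 0.6], 140]
    - [[0, 0, 0], [-0.3, -0.8, 0.3], 140]
    - [[0, 0, 0], [-0.3, -0.8, 0], 140]
    - [[0, 0, 0], [0, 0, 0], 140]

```text
clock: 17.55
tool_pos: [0.509, -0.1492, 0.2447]
eef_rot: [-0.644, -0.288, 0.646, -0.289]
contact_force: [-0.3, -0.8, 0.1]
opening: 0.453
```

```bash
python3 - <<'E'
from plan import *
for n in ['scene','top']: s=snap(n,n+'11')
st,yaw,M=state(); print(st['clock'],st['tool_pos'],yaw,st['contact_force'])
crop('scene11',190,130,400,310,3.8,'c10')
crop('top11',250,140,490,350,3.3,'c11')
E
```

```text
17.65 [ 0.51102288 -0.14425976  0.24454995] -0.7232356188599708 [ 0.12238921  0.15535215 -0.55765562]
```

View pics/c10.png

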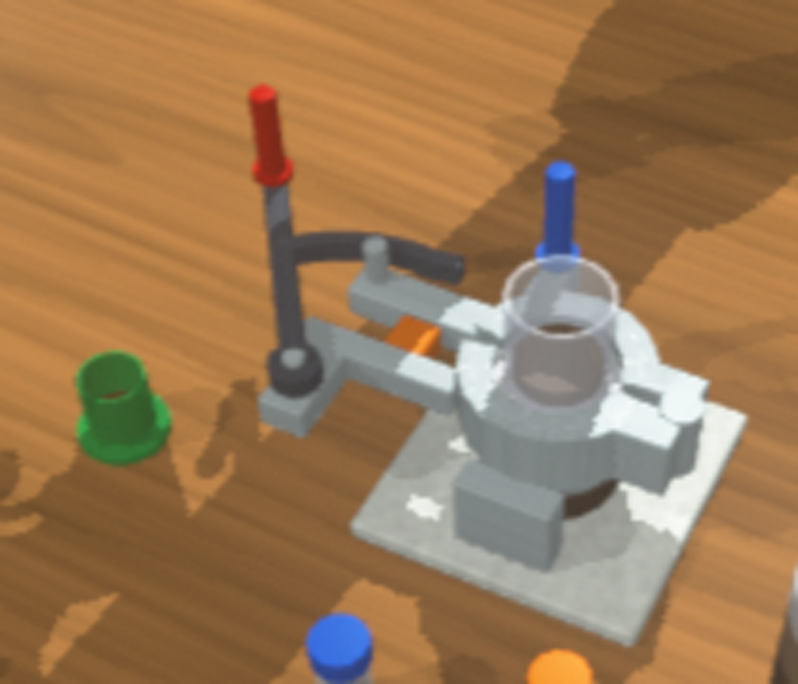

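View pics/c11.png

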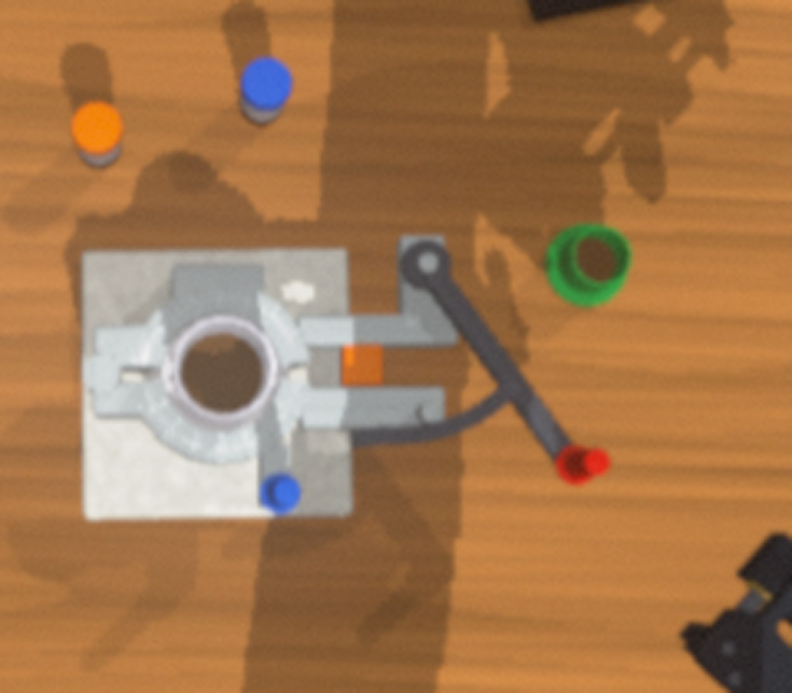

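```bash
python3 - <<'E'
from plan import *
t=load('top11');s=load('scene11')
T=lambda a,b:np.array([a/3.3+250,b/3.3+140]);S=lambda a,b:np.array([a/3.8+190,b/3.8+130])
obs=[(t,'red',T(597,461)),(t,'blue',T(286,490)),(s,'red',S(263,94)),(s,'blue',S(560,170)),(s,'pin',S(375,243))]
f=least_squares(lambda x:np.ravel([w2pix(a,pts(np.r_[p[:3],x,p[5:]])[n])[0]-uv for a,n,uv in obs]),[.02,.3])
print('ring,latch',f.x,f.fun.round(1)); print('beaker',pix2w(t,T(220,366),.132)[:2]-p[:2],pix2w(s,S(561,297),.132)[:2]-p[:2])
st=r.get_state();print(st['clock'],st['contact_force']); r.finish_job()
E
```

```text
ring,latch [0.01642379 0.31153025] [-0.1  0.3 -0.   0.3 -0.4 -0.8 -0.2 -0.2 -0.2 -0.1]
beaker [-0.00127552  0.00192308] [-0.00075915  0.00134329]
17.65 [ 0.12238921  0.15535215 -0.55765562]
the job is handed in; nothing more can be done
```

The ring is closed and latched, and I handed the job in at 17.65 s of the 64 s allowed; no verdict was reported.

- **Ring:** I swung it in by the blue post until the load climbed to about 5 to 6 N at about 0.03 rad. That was the buffer, so I stopped there and released the post.
- **Latch:** I swung the red-handled lever until the hook was behind the pin. The last reading square to the lever was about 8 N, inside the 7 to 10 N range. I then backed off and lifted clear.
- **Final pictures:** They put the ring at about 0.016 rad and the latch at about 0.31 rad, with the hook behind the pin. The beaker stood upright about 2 mm from the ring axis. The two vials and the green decoy looked unmoved.
- **Release:** The gripper was clear of everything, and the force reading was down to noise level.
- **Not measured or checked:** I had no direct reading of the buffer squeeze; from the latch travel I put it at about 15 N. The soil jar was outside the final crops, so I didn't recheck it, but the arm never went near it.

No check failed. One disagreement: early on, the two cameras placed the beaker about 4 mm apart in x, but they agreed to within 1 mm at the end.

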